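# Slide the blue tile out over the end of the ware board

## Robot

A 6-joint arm with a two-finger parallel gripper is mounted at the origin on the work surface. World frame = base frame: x ahead of the robot, y to its left, z up, the work surface at z = 0. Lengths are in m, angles in rad, forces in N, time in s.
With the tool pointing down it reaches from about 0.3 to 0.875 m from the base axis. Payload 6.4 kg.
Tool frame: the origin (TCP) lies midway between the tips of the shut fingers; the grasp point (between the pads) lies 19 mm behind it; z points along the fingers, y is the line along which they close (so a half turn about z gives the same grasp; the last joint's range is limited). The gripper opens to 85 mm and grips with 20 to 120 N. Pads are 22 mm wide; open, the fingers measure 114 mm over their backs; the gripper's body (76 mm by 85 mm) begins 54 mm behind the grasp point. The pads swing forward as they close: fully open they stand 13 mm farther back than shut.
Start: joints at [-1.466, 0.181, 1.607, -0, 1.354, -0.206], TCP at [0.176, -0.547, 0.231] pointing down, gripper open.
Joint ranges: [-2.99, 2.99], [-0.89, 2.07], [0.3, 2.58], [-1.14, 4.28], [0, 2.63], [-3.12, 3.12]. Speed limits (rad/s): [2.57, 2.57, 3.01, 3.14, 3.14, 3.14].

## Interface

Orientations are given as a unit quaternion [w, x, y, z].
In Python, from cell import manip gives the robot as it stands. The module is installed in compiled form; this text tells all that it offers. Calls block until the motion is done:
- manip.movep(position, orientation): joint-space move of the TCP to a pose.
- manip.servo_line(position, rot=None, max_speed=0.15): straight line of the TCP; rot=None keeps the orientation; max_speed is the mean speed in m/s.
- manip.goto_joints(angles): joint-space move.
- manip.open() and manip.grab(): open the fingers fully, or close them until they stop; the grip force is fixed at half the most.
- manip.dwell(seconds).
- manip.inverse_kinematics(position, orientation): joint angles nearest the present ones, or None.
- manip.state(): the state.
- manip.capture(name): name is "scene" or "side" or "wrist"; returns the picture (420x560x3 uint8, red, green, blue); there is no depth.
- manip.get_calibration(name): a dict with "vertical_fov" (degrees; the focal length in pixels is half the picture's height over the tangent of half this angle, whatever the lens; pixels are square), "cx", "cy" (the principal point, pixels), "rvec" (rotation vector, rad) and "tvec" (3), from world to camera coordinates, as OpenCV has them; the wrist camera has in their place "T_tool_cam" (4x4, takes a point from camera to tool coordinates, whose origin is the TCP and whose axes are the flange's). Camera axes: x right, y down, z forward; pixel columns grow to the right and rows downward; lengths in m; the calibration is good to about 2 mm. A picture is of the moment at which its call begins: read the wrist's pose just before it. get_calibration takes no time and is no camera call.
A pose or a line that the arm cannot do raises manip.PlanningError and nothing moves.
- manip.job_done(): hands the job in; it is judged then, once.
The state is a dict: "t": time; "q": joint angles; "joint_velocities": joint speeds; "joint_efforts": joint torques, N m; "ee_pos": TCP position; "orientation": TCP orientation; "ft_force": force on the tool from outside, world axes, zero at the start; "ft_torque": the same for the moment, N m; "gripper_width": finger opening in m; "gripper_force": force on a finger pad.
Only numpy, scipy, OpenCV 4.12 (cv2) and the standard library are available. Lean on these libraries where they do the work, as an engineer would, in place of code of your own. Each camera call takes 0.05 s, during which the arm holds its last target. There are 200 camera calls.

## Task

Push the blue tile on the ware board back until its edge lies flat against the rail, and push it along the rail to the nearer end of the board until about a third of the tile sticks out past the end, so that it can later be picked up by its edge. Only slide it, without lifting or tipping it. Leave it lying there, and leave the white tile and everything else where they are.

Things in the scene. Friction and masses are not known exactly. Their poses are not given: they have to be found in the camera images.
- ware_board: low pine shelf fixed to the table: plank 170 mm deep (x), 480 mm long (y), 18 mm thick, its top 60 mm above the table, on two cleats. Origin: centre of its footprint, at table height. x points across it to the far side, where the rail is (board turned up to 0.2 rad), y along it to the left. The plank's two open ends are at y = +240 and -240 mm, its near edge at x = -85 mm
- rail_foot (a point): where the middle of the rail's near face meets the plank's top: 65 mm in x and 60 mm up from the ware board's origin, same axes. The rail is a straight fixed beech strip, 20 mm wide and 22 mm high, standing on the plank along its whole far edge
- blue_tile: the tile to push: square, glazed cobalt blue over terracotta, 100 x 100 x 10 mm, 0.15 to 0.29 kg, loose and flat on the left or right half of the ware board, clear of the rail, up to 0.15 rad askew. Origin: centre of its underside; x and y along its edges, near the board's at the start; z up. It slides easily (friction about 0.35). Between the two tiles at least 80 mm of plank is free
- white_tile: cream-white glazed tile, 100 x 100 x 10 mm, 0.21 kg, lying loose on the other half of the ware board; origin at the centre of its underside. To be left alone
- needle_tool: white-handled needle tool, 155 mm long, 9 mm thick, lying on the table between the robot and the ware board; bystander
- stoneware_tower: small stoneware tower with a brown roof, 94 mm wide, 116 mm tall, standing on the banding wheel on the left; bystander
- water_bottle: clear bottle with a green cap, 64 mm wide, 210 mm tall, standing on the right of the table; bystander
- water_glass: low green glass, 84 mm wide, 58 mm tall, standing on the table behind the ware board; bystander
- yellow_marker: yellow marker standing on end, 25 mm wide, 136 mm tall, on the table behind the ware board; bystander
- brush_pot: blue pot full of brushes, 84 mm wide, about 280 mm tall with the brushes, standing on the right of the table; bystander
- boxwood_rib: flat wooden rib, 55 x 110 x 8 mm, lying on the table between the robot and the ware board; bystander
There are look-alikes about, which are no part of the job. Leave any black, brown or red look-alike of the blue_tile alone.

How it is judged:
By the outcome, as a careful person would: the job done as asked, in the order asked, and still so for the second after the job is handed in, with the robot touching nothing.
It also fails if it takes over 45 s, if anything falls off the work surface, if the arm or the gripper's body presses on something with over 40 N, if the wrist force passes 120 N, or if a joint passes its speed limit or range.

## Working session

There is one attempt and no reset: what is moved stays moved. The work goes in short steps, each a Python script; the robot and the scene stay as the last script left them, time stands still between calls to the robot, and variables do not carry over. Pictures are saved under pics/ and viewed, at most 10 in all, crops included, and the job is handed in when it is done.

```bash
mkdir -p pics; python3 - <<'E'
from cell import manip
import cv2
for n in("scene","side"):
    im=manip.capture(n); cv2.imwrite(f"pics/{n}0.png",im[:,:,::-1])
    print(n,manip.get_calibration(n))
print(manip.get_calibration("wrist")); print(manip.state())
E
```

```text
scene {'vertical_fov': 44.766727614434956, 'cx': 281.13474393710675, 'cy': 208.51235637018056, 'rvec': array([ 2.48430347,  0.69003712, -0.22067873]), 'tvec': array([-0.46128179, -0.19541482,  1.88890319])}
side {'vertical_fov': 52.676083521700576, 'cx': 282.4023051108246, 'cy': 210.53718425142026, 'rvec': array([ 0.79757197, -2.6426699 ,  0.96037465]), 'tvec': array([0.47047934, 0.2807895 , 1.05624791])}
{'vertical_fov': 63.648347697091786, 'cx': 279.9933501675153, 'cy': 211.06816252895922, 'T_tool_cam': array([[-5.65504111e-04, -9.45965264e-01, -3.24267481e-01,
         8.32510806e-02],
       [ 9.99999806e-01, -6.19892760e-04,  6.44314309e-05,
         1.42365395e-04],
       [-2.61960959e-04, -3.24267381e-01,  9.45965431e-01,
        -1.42791912e-01],
       [ 0.00000000e+00,  0.00000000e+00,  0.00000000e+00,
         1.00000000e+00]])}
{'t': 0.1, 'q': array([-1.46627537e+00,  1.81472326e-01,  1.60788449e+00,  2.72908183e-05,
        1.35380506e+00, -2.06294577e-01]), 'joint_velocities': array([-0.00150258, -0.00129309, -0.00168106, -0.00156477,  0.00076878,
       -0.00229342]), 'joint_efforts': array([-4.80525614e-04, -4.45882273e+01, -3.52239347e+01, -2.79135356e-04,
        4.15616450e-03,  5.31024671e-05]), 'ee_pos': array([ 0.17583147, -0.54694709,  0.23048247]), 'orientation': array([-7.82919572e-04,  9.87948650e-01,  1.54780005e-01,  5.32150819e-05]), 'ft_force': array([ 0.14798257, -0.99536932,  0.85700622]), 'ft_torque': array([-0.02828303, -0.00841765,  0.08366703]), 'gripper_force': 0.0, 'gripper_width': 0.08571050352210677}
```

View pics/scene0.png

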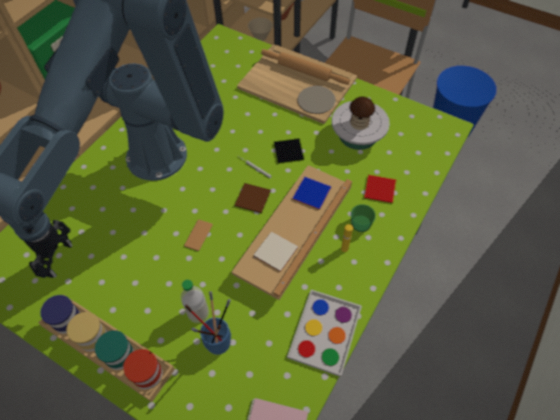

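View pics/side0.png

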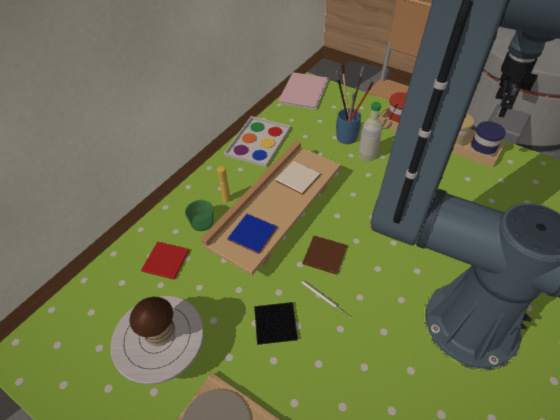

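The scene view shows the blue tile at about (312,192), on the left half of the board, and the white tile at (276,251). The rail runs along the board's right edge. The side view shows blue at (253,233) and white at (298,177). Next I'll locate the board and the tile.

```bash
cat >h.py <<'E'
from cell import manip
import cv2, numpy as np
from scipy.spatial.transform import Rotation as R
def cam(n,st=None):
    c=manip.get_calibration(n)
    f=210/np.tan(np.radians(c["vertical_fov"]/2)); K=np.array([[f,0,c["cx"]],[0,f,c["cy"]],[0,0,1]])
    if n=="wrist":
        T=np.eye(4); q=st["orientation"]; T[:3,:3]=R.from_quat([q[1],q[2],q[3],q[0]]).as_matrix(); T[:3,3]=st["ee_pos"]
        T=T@c["T_tool_cam"]; return K,T[:3,:3],T[:3,3]
    Rm=cv2.Rodrigues(c["rvec"])[0]; return K,Rm.T,-Rm.T@c["tvec"]
def toplane(px,C,z):
    K,A,o=C; px=np.atleast_2d(px).astype(float)
    d=np.c_[px,np.ones(len(px))]@np.linalg.inv(K).T@A.T
    return (o+d*((z-o[2])/d[:,2])[:,None])[:,:2]
def blob(mask,near):
    cs,_=cv2.findContours(mask.astype(np.uint8),cv2.RETR_EXTERNAL,cv2.CHAIN_APPROX_NONE)
    cs=[c for c in cs if cv2.contourArea(c)>300]
    return min(cs,key=lambda c:np.hypot(*(c[:,0].mean(0)-near)))[:,0]
def blue(im):
    h=cv2.cvtColor(im,cv2.COLOR_RGB2HSV).astype(int); return (abs(h[...,0]-116)<12)&(h[...,1]>150)&(h[...,2]>40)
def rect(p): # world contour -> centre,size,angle folded to +-45deg
    (c,s,a)=cv2.minAreaRect((p*1000).astype(np.float32)); a=(a+45)%90-45
    return np.array(c)/1000,s,np.radians(a)
def snap(name):
    st=manip.state(); im=manip.capture("wrist"); cv2.imwrite(f"pics/{name}.png",im[:,:,::-1]); return im,cam("wrist",st)
E
python3 - <<'E'
from h import *
for n,b,corn in(("scene",(312,192),[(330,170),(351,184),(233,271),(272,293)]),("side",(253,233),[(207,235),(251,266),(300,146),(341,168)])):
    im=cv2.imread(f"pics/{n}0.png")[:,:,::-1].copy(); C=cam(n)
    print(n,rect(toplane(blob(blue(im),b),C,.07)))
    print(toplane(corn,C,.06).round(3).tolist())
    h=cv2.cvtColor(im,cv2.COLOR_RGB2HSV); print(h[im.shape[0]*0+b[1],b[0]])
E
```

```text
scene (array([0.59450897, 0.10585061]), (92.22369384765625, 94.33438110351562), np.float64(0.11034129702903193))
[[0.601, 0.227], [0.691, 0.21], [0.53, -0.267], [0.671, -0.267]]
[113 225 134]
side (array([0.5926073 , 0.10979179]), (96.63134002685547, 97.35778045654297), np.float64(0.09373503121616675))
[[0.696, 0.181], [0.533, 0.195], [0.679, -0.271], [0.514, -0.253]]
[115 205 123]
```

```bash
python3 - <<'E'
from h import *
manip.servo_line([0.176,-0.547,0.40],max_speed=0.25)
manip.grab()
manip.movep([0.70,-0.02,0.38],[0,1,0,0])
im,C=snap("w1"); print(manip.state()["t"],manip.state()["ee_pos"],manip.state()["gripper_width"])
p=blob(blue(im),(280,100)); print(p.mean(0),rect(toplane(p,C,.07)))
E
```

```text
4.3667 [ 0.69991848 -0.02114143  0.38008936] -1.5206033755485582e-05
[412.9223301   77.80582524] (array([ 0.80280463, -0.18765527]), (43.747093200683594, 43.18816375732422), np.float64(-0.7068899720956482))
```

View pics/w1.png

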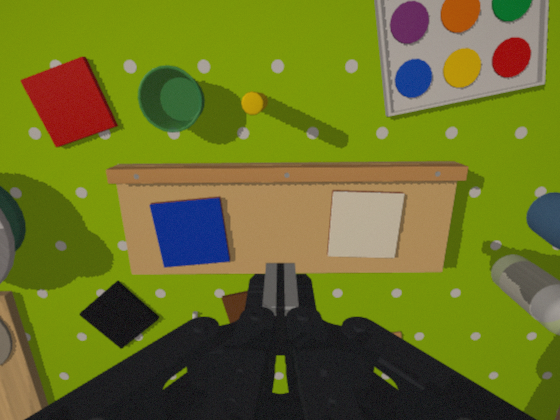

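The wrist view shows everything needed:
- Blue tile at (191,232).
- Plank left end from (118,185) to (132,273), and the near edge at row ~272.
- Rail top's near edge at row ~184.
- White tile at (366,225).

Next I'll fit the edges.

```bash
cat >>h.py <<'E'
def edgefit(im,C):
    h=cv2.cvtColor(im,cv2.COLOR_RGB2HSV).astype(int)
    g=((h[...,0]>28)&(h[...,0]<75)&(h[...,1]>120)).astype(float)   # green cloth
    L=[(np.argmin(g[v,90:200]>.5)+90-.5,v) for v in range(200,264)]
    Rr=[(599-0-np.argmin(g[v,400:500][::-1]>.5)-100+.5,v) for v in range(200,264)]
    N=[(u,np.argmax(g[255:300,u]>.5)+255-.5) for u in list(range(140,220))+list(range(330,435))]
    s=cv2.GaussianBlur(im,(3,3),0).astype(float).sum(2); gy=np.diff(s,axis=0)
    F=[(u,174+np.argmax(abs(gy[174:190,u]))+.5) for u in range(135,440)]
    out={}
    for k,P,z in(("L",L,.06),("R",Rr,.06),("N",N,.06),("F",F,.082)):
        w=toplane(P,C,z); 
        for _ in range(3):
            m=np.median(w,axis=0); vx,vy,x0,y0=cv2.fitLine(w.astype(np.float32),cv2.DIST_HUBER,0,1e-4,1e-4).ravel()
            r=abs((w-[x0,y0])@[-vy,vx]); w=w[r<max(.0015,2*np.median(r))]
        out[k]=(np.array([x0,y0]),np.array([vx,vy]),len(w),r.mean())
    return out
E
python3 - <<'E'
from h import *
im=cv2.imread("pics/w1.png")[:,:,::-1].copy(); C=cam("wrist",manip.state())
o=edgefit(im,C)
for k,(p,d,n,r) in o.items(): print(k,p,np.arctan(d[1]/d[0]) if k in"LR" else np.arctan(-d[0]/d[1]) , n,r)
nx=o["N"][1]; nx=nx*np.sign(nx[1]); X=np.array([nx[1],-nx[0]])
print("X",X,"depth N-F",(o["F"][0]-o["N"][0])@X,"len",(o["L"][0]-o["R"][0])@nx)
print("tile",rect(toplane(blob(blue(im),(191,232)),C,.07)))
h=cv2.cvtColor(im,cv2.COLOR_RGB2HSV).astype(int); w=(h[...,1]<70)&(h[...,2]>120)
print("white",rect(toplane(blob(w,(366,225)),C,.07)))
E
```

```text
L [0.5967936  0.20899425] 0.00834864 54 0.00036284351652241117
R [ 0.600995   -0.29422706] 0.96359456 47 0.010698336598403177
N [ 0.52370495 -0.06482847] 0.0036429923 185 0.0004040214545118985
F [ 0.67007345 -0.03828713] 0.006232814 296 0.0004294253126142691
X [0.9999934  0.00364298] depth N-F 0.14646423 len 0.5032333
tile (array([0.59423785, 0.10796306]), (98.23973846435547, 98.18518829345703), np.float64(0.09517967127185864))
white (array([ 0.60630981, -0.14270578]), (100.15174102783203, 99.9903793334961), np.float64(-0.03303185279052531))
```

```bash
cat >>h.py <<'E'
YAW=0.005; BX=np.array([np.cos(YAW),np.sin(YAW)]); BY=np.array([-BX[1],BX[0]])
def quat(yaw): return [0,np.cos(yaw/2),np.sin(yaw/2),0]
def push(d,dist,fmax,step=.002,speed=.03):
    f0=manip.state()["ft_force"][:2]; p0=manip.state()["ee_pos"].copy(); z=p0[2]; s=0; log=[]
    while s<dist-1e-6:
        s=min(s+step,dist); manip.servo_line([*(p0[:2]+d*s),z],max_speed=speed)
        st=manip.state(); f=-(st["ft_force"][:2]-f0)@d; log.append(round(float(f),1))
        if f>fmax: break
    print(log,"end",st["ee_pos"].round(4),"t",st["t"])
E
python3 - <<'E'
from h import *
manip.movep([0.505,0.108,0.13],quat(YAW))
manip.servo_line([0.505,0.108,0.064],max_speed=.12)
p=manip.state()["ee_pos"]; print(p,manip.state()["ft_force"],manip.state()["t"])
manip.servo_line([*(np.array([.505,.108])+BX*.043),.064],max_speed=.04)
push(BX,.022,6)
E
```

```text
[0.5057596  0.10787919 0.06455372] [ 1.37882451  0.90880336 -0.16652224] 6.3583
[-0.6, -0.9, 0.3, 0.4, -0.5, -0.2, 1.3, 7.8] end [0.5618 0.1084 0.0634] t 9.5833
```

```bash
python3 - <<'E'
from h import *
p=manip.state()["ee_pos"]
manip.servo_line([*(p[:2]-BX*.025),.064],max_speed=.1)
manip.servo_line([p[0]-.025,p[1],.14],max_speed=.2)
manip.movep([0.70,0.02,0.30],quat(YAW))
im,C=snap("w2"); print(manip.state()["t"],manip.state()["ee_pos"])
p=blob(blue(im),(191,200)); print(p.mean(0),rect(toplane(p,C,.07)))
E
```

```text
11.55 [0.69859305 0.02083276 0.29730871]
[208.38762215 235.16612378] (array([0.62133923, 0.10472729]), (94.18779754638672, 98.33283233642578), np.float64(0.005843985040164287))
```

View pics/w2.png

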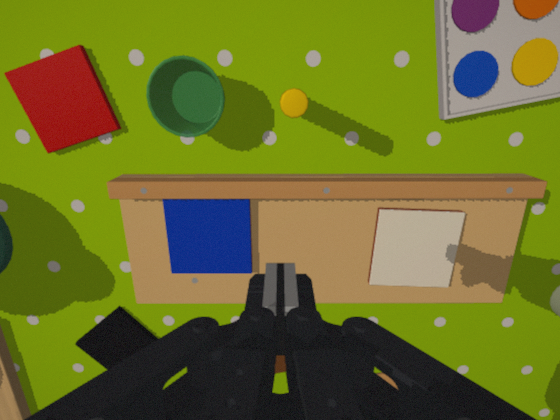

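The tile is now flush with the rail: its top edge meets the rail line at row 199, and its angle is 0.006. It spans columns 165–252, and the plank's left end is at about column 128. Next I'll push it along the rail.

```bash
python3 - <<'E'
from h import *
im=cv2.imread("pics/w2.png")[:,:,::-1]; 
q=quat(YAW+np.pi/2)
manip.movep([0.6215,0.026,0.15],q)
manip.servo_line([0.6215,0.026,0.064],max_speed=.12)
manip.servo_line([*(np.array([.6215,.026])+BY*.094),.064],max_speed=.035)
st=manip.state(); print(st["ee_pos"],st["ft_force"],st["t"])
p=st["ee_pos"]; manip.servo_line([*(p[:2]-BY*.02),.064],max_speed=.1); manip.servo_line([p[0],p[1]-.02,.14],max_speed=.2)
manip.movep([0.70,0.12,0.30],quat(YAW)); manip.dwell(.4)
im,C=snap("w3"); print(manip.state()["t"],manip.state()["ee_pos"])
p=blob(blue(im),(200,230)); print(p.mean(0),rect(toplane(p,C,.07)))
E
```

```text
[0.62111123 0.11995658 0.06404066] [ 0.32631823 -0.08789516 -0.64492912] 16.6583
19.4167 [0.69997255 0.11997556 0.30001163]
[227.86084142 235.18770227] (array([0.62252307, 0.18034366]), (97.20610809326172, 98.48918914794922), np.float64(0.004222791968362356))
```

View pics/w3.png

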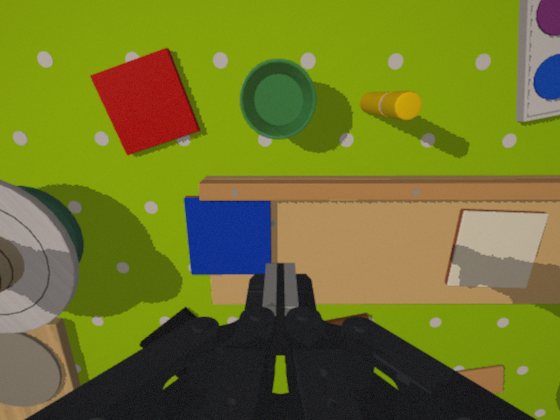

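The tile is still flush and already sticks out past the end. Its left edge is at column ~187, the plank's end at ~211 (rows 277–303), and the rail's end at ~200. Next I'll measure the overhang.

```bash
python3 - <<'E'
from h import *
im=cv2.imread("pics/w3.png")[:,:,::-1].copy(); C=cam("wrist",manip.state())
h=cv2.cvtColor(im,cv2.COLOR_RGB2HSV).astype(int); g=(h[...,0]>28)&(h[...,0]<75)&(h[...,1]>120)
P=[(np.argmin(g[v,195:240])+194.5,v) for v in range(280,301,2)]; print("plank",np.array(P)[:,0]); print(toplane(P,C,.06)[:,1].round(4))
P=[(np.argmin(g[v,170:240])+169.5,v) for v in range(182,195,2)]; print("rail",np.array(P)[:,0]); print(toplane(P,C,.082)[:,1].round(4))
b=blue(im)
for v in range(205,270,10):
    u=np.where(b[v,150:300])[0]+150; print(v,toplane([(u[0]-.5,v),(u[-1]+.5,v)],C,.07)[:,1].round(4),end=' ')
u=[np.where(b[:,u])[0] for u in (195,230,262)]; print([toplane([(c,r[0]-.5),(c,r[-1]+.5)],C,.07)[:,0].round(4) for c,r in zip((195,230,262),u)])
E
```

```text
plank [210.5 210.5 210.5 210.5 210.5 210.5 210.5 211.5 211.5 211.5 211.5]
[0.2084 0.2085 0.2087 0.2089 0.2091 0.2093 0.2095 0.2083 0.2085 0.2087
 0.2089]
rail [199.5 197.5 197.5 198.5 198.5 198.5 198.5]
[0.2078 0.2101 0.2103 0.2094 0.2095 0.2097 0.2099]
205 [0.23   0.1316] 215 [0.2299 0.1317] 225 [0.2298 0.1306] 235 [0.2297 0.1319] 245 [0.2296 0.1307] 255 [0.2295 0.1308] 265 [0.2294 0.1382] [array([0.6716, 0.573 ]), array([0.6682, 0.5732]), array([0.6683, 0.5734])]
```

The overhang is about 21 mm, so the tile needs 12 mm more.

```bash
python3 - <<'E'
from h import *
q=quat(YAW+np.pi/2)
manip.movep([0.6212,0.098,0.15],q)
manip.servo_line([0.6212,0.098,0.064],max_speed=.12)
manip.servo_line([*(np.array([.6212,.098])+BY*.0342),.064],max_speed=.03)
manip.dwell(.2); st=manip.state(); print(st["ee_pos"],st["t"])
p=st["ee_pos"]; manip.servo_line([*(p[:2]-BY*.02),.064],max_speed=.1); manip.servo_line([p[0],p[1]-.02,.14],max_speed=.2)
manip.movep([0.70,0.12,0.30],quat(YAW)); manip.dwell(.4)
im,C=snap("w4"); print(manip.state()["t"])
b=blue(im); p=blob(b,(200,230)); print(rect(toplane(p,C,.07)))
for v in range(205,256,25):
    u=np.where(b[v,120:300])[0]+120; print(v,toplane([(u[0]-.5,v),(u[-1]+.5,v)],C,.07)[:,1].round(4))
c=[int(p[:,0].min()+k) for k in (5,12,19)]; print([toplane([(k,np.where(b[120:,k])[0][0]+119.5)],C,.07)[0].round(4) for k in c])
E
```

```text
[0.62107374 0.13209091 0.06400894] 23.2
25.9417
(array([0.62190881, 0.19291751]), (99.31596374511719, 97.61495208740234), np.float64(-0.011215103982541687))
205 [0.2427 0.1444]
230 [0.2422 0.1437]
255 [0.2416 0.1429]
[array([0.6715, 0.2355]), array([0.6715, 0.2275]), array([0.6715, 0.2194])]
```

View pics/w4.png

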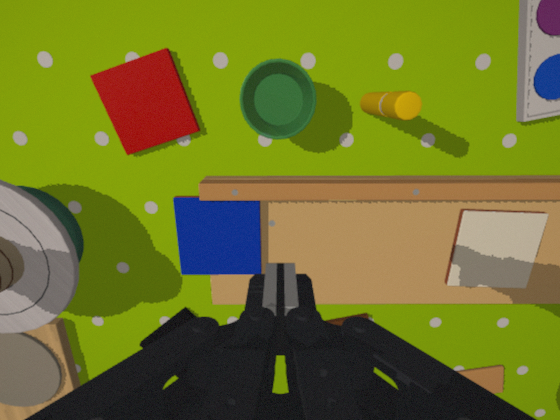

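The overhang is 33 mm. The tile may have turned by about 0.01 rad, so I'll give it a light, force-limited nudge to seat it against the rail, then check again.

```bash
python3 - <<'E'
from h import *
manip.movep([0.535,0.190,0.14],quat(YAW))
manip.servo_line([0.535,0.190,0.064],max_speed=.12)
manip.servo_line([0.556,0.1901,0.064],max_speed=.05)
push(BX,.009,5,step=.0015)
p=manip.state()["ee_pos"]; manip.servo_line([*(p[:2]-BX*.02),.064],max_speed=.1); manip.servo_line([p[0]-.02,p[1],.14],max_speed=.2)
manip.movep([0.70,0.12,0.30],quat(YAW)); manip.dwell(.4)
im,C=snap("w5"); print(manip.state()["t"])
b=blue(im); p=blob(b,(200,230))
def ang(w,ax):
    return np.polyfit(w[:,ax],w[:,1-ax],1)[0]*(1 if ax==0 else -1)
l=[];r=[]
for v in range(205,262): 
    u=np.where(b[v,120:300])[0]+120; l.append((u[0]-.5,v)); r.append((u[-1]+.5,v))
n=[(u,np.where(b[230:,u])[0][-1]+230.5) for u in range(190,250)]
for k,e,ax in(("L",l,0),("R",r,0),("N",n,1)):
    w=toplane(e,C,.07); print(k,w.mean(0).round(4),round(ang(w,ax),4))
E
```

```text
[-0.2, -1.7, -0.7, 5.1] end [0.5611 0.1901 0.0636] t 29.2417
31.5167
L [0.6267 0.242 ] 0.0078
R [0.6271 0.1436] 0.0093
N [0.5728 0.1946] 0.0046
```

View pics/w5.png

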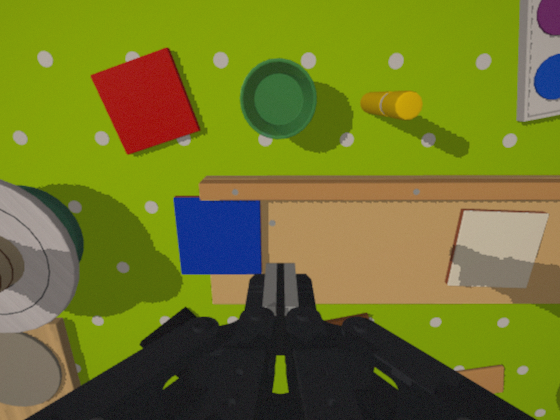

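The tile is flat against the rail and sticks out about 33 mm past the left end. The white tile hasn't moved and the robot is clear, so I'm handing it in.

```bash
python3 -c "
from cell import manip
print(manip.job_done())"
```

```text
the job is handed in; nothing more can be done
None
```

I handed the job in at about 31.5 s: the blue tile lies flat against the rail with about 33 mm past the left end of the board, and I saw no movement of the white tile or anything else in the camera views.

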